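Power-test the repaired night light

ROBOT

A 6-joint arm with a two-finger parallel gripper is mounted at the origin on the work surface. World frame = base frame: x ahead of the robot, y to its left, z up, the work surface at z = 0. Lengths are in mm, angles in rad, forces in N, time in s.
With the tool pointing down it reaches from about 400 to 925 mm from the base axis. Payload 12.5 kg.
Tool frame: the origin (TCP) lies at the very end of the fingers, on their centre line; the grasp point (between the pads) lies 19 mm behind it (env.grip_point_offset is the distance from the TCP to the grasp point, in mm); z points along the fingers, y is the direction in which the jaws open and shut (so a half turn about z gives the same grasp; the last joint's range is limited). The gripper opens to 95 mm and grips with 3 to 60 N. Pads are 20 mm wide; open, the fingers measure 119 mm over their backs; the gripper's body (75 mm by 180 mm) begins 59 mm behind the grasp point.
Start: joints at [-1.257, 0.491, 1.559, -0, 1.092, -0.106], TCP at [254.76, -570.74, 214.661] pointing down, gripper open.
Joint ranges: [-3.1, 3.1], [-0.84, 2.19], [0.05, 2.79], [-1.13, 4.28], [0.06, 2.93], [-2.69, 2.69]. Speed limits (rad/s): [2.22, 2.22, 2.79, 3.14, 3.14, 3.14].

INTERFACE

Orientations are given as [roll, pitch, yaw] about the fixed x, y, z axes, in that order (R = Rz(yaw) Ry(pitch) Rx(roll)).
In Python, from cell import env gives the robot as it stands.
- The arm moves only by the tool drive_tool, never from a script. Its argument "commands" is a list of rows, each an object of numbers: "dx", "dy", "dz": the shift along the world's x, y, z in mm; "yaw": the turn about the world's z in degrees. In form: [{"dx": .., "dy": .., "dz": .., "yaw": ..}, ...]. A call has 1 to 5 rows; each row shifts and turns the commanded pose from where the row before left it; what a row does not reach is not made up. A row lasts 1/12 s, in which the tool goes at most 41.7 mm and 7.16 degrees, less where a joint would pass 70% of its speed; a pose out of reach is approached as far as the arm can. A call with a gripper value outside its range is refused whole. "grip" is the opening, from 0 (shut) to 1 (fully open), set as the call begins (left out, the last holds). The fingers move at their own pace and stop on an object; the grip force is fixed at half the most. Time passes only in rows, so rows that do not move let the fingers close. It gives the time, the measured TCP pose, the force and the opening at its end, in the units of the state.
- env.state(): the state, without advancing time (a new reading comes with each control period).
- env.read_camera(name): name is "side" or "top"; returns the picture (420x560x3 uint8, red, green, blue); there is no depth.
- env.calibration(name): a dict with "intrinsics" (3x3 intrinsics, pixels), "dist_coeffs" ([k1, k2, p1, p2, k3] as OpenCV has them; the pictures are not rectified), "rvec" (rotation vector, rad) and "tvec" (3), from world to camera coordinates, as OpenCV has them. Camera axes: x right, y down, z forward; pixel columns grow to the right and rows downward; lengths in mm; the calibration is good to about 2 mm. A picture is of the moment at which its call begins. calibration takes no time and is no camera call.
- env.job_done(): hands the job in, once; it reports no verdict.
Trained networks look in the newest picture that a camera, given by its name, has taken for a name from the list of things; names that differ only in an ending like _2 or _b are one class to them, and where a whole thing is asked for, a point or a joint stands for the part that bears it (a point fixed in the world has none). Each returns a list of dicts, best first, with "conf" (0 to 1); they miss things now and then, are a little off and sometimes report something else, mostly with a low value. They report only what shows in the picture. A call takes as long as a camera call.
- env.trace(query, camera): "pixels" (420x560 bool, what is visible of it) and "pixel" ([column, row] in pixels, amid what is visible of it).
- env.place_of(query, camera): "pixel" ([column, row] in pixels: a listed point, or the origin of a listed thing).
The state is a dict: "t": time; "joints": joint angles; "qvel": joint speeds; "tau": joint torques, N m; "eef_pos": TCP position; "tcp_rot": TCP orientation; "ft_force": force on the tool from outside, world axes, zero at the start; "moment": the same for the moment, N m; "opening": opening from 0.0 (shut) to 1.0 (fully open).
Only numpy, scipy, OpenCV 4.12 (cv2) and the standard library are available. Lean on these libraries where they do the work, as an engineer would, in place of code of your own. Each camera call takes 0.05 s, during which the arm holds its last target.

TASK

The repaired plug-in night light stands in one of the four switched sockets on the bench: give it its short power test. With a gentle fingertip press flip the rocker switch of its own socket on, leave it on for at least two seconds, then flip it off again and draw the hand clear. Leave the other three switches, everything plugged in and the other things on the bench alone; nothing is to be gripped or unplugged.

Things in the scene. Friction and masses are not known exactly. Their poses are not given: they have to be found in the camera images.
- rail: Fixed aluminium rail, 150 x 320 mm, 8 mm thick, origin under its centre, y along the row, with low end plates. On it stand four identical grey switched-socket modules side by side, 76 mm apart; which module has which place differs from start to start. The switches are at the robot's side of the row, the sockets behind them.
- module_lamp: The module that carries the night light: a fixed box 140 mm deep (x), 73 wide (y), 45 high. Origin: centre of its underside, 8 mm above the table. x runs from the switch end (robot's side) to the socket end, y to the left along the row, z up. Socket recess centred at (34, 0) mm, rocker switch at (-42, 0) mm.
- switch_lamp (a joint): Black snap-action rocker of the night light's module, 44 mm long (module y), 28 wide, hinged across its middle 48.5 mm above the module's origin. 0 = off (right, -y end down), 0.36 rad = on (left, +y end down). Past the middle (0.18) it snaps over by itself and stays; takes 3 to 4 N near the raised end.
- switch_lamp_on (a point): Point to press to switch on: on the rocker's left (+y) face, marked with a white bar, on its centre line 15 mm from the hinge. It moves with the rocker: 5 mm above the hinge when off, level with it when on. The face is flat, 22 mm long; when off its end stands 7.7 mm above the hinge.
- switch_lamp_off (a point): Point to press to switch off: on the right (-y) face, marked with a white ring, 15 mm from the hinge; level with the hinge when off, 5 mm above it when on. The two faces meet over the hinge in a shallow V: the pressed face lies level, 2 mm above the thin bezel around the rocker and 3.5 mm above the module's top.
- night_light: The repaired plug-in night light: white rounded base plate 58 x 50 x 12 mm with a round domed diffuser, 41 mm in diameter and 28 mm high, on top. It stands loose in its socket by a round plug, 38.6 mm in diameter, 17.5 mm long. Origin: centre of the plug's underside, 28 mm above the module's underside; its top is 57.5 mm above the origin.
- module_timer: Another module of the row, like the night light's (same size, axes and origin); it carries the timer. Leave alone.
- switch_timer (a joint): Rocker of the timer's module, same kind and values; starts on (0.36) and must stay so.
- timer: A plug-in timer switch: white square base 66 x 64 mm with a round toothed dial and a socket face on top, 35 mm above the module's top. Loose in its socket, same plug as the night light; origin at the centre of the plug's underside. Leave alone.
- module_meter: Another module of the row, like the night light's (same size, axes and origin); it carries the meter. Leave alone.
- switch_meter (a joint): Rocker of the meter's module, same kind and values; starts off (0) and must stay so.
- meter: A plug-in energy meter: white box 70 x 58 mm, 32 mm high above the module, with a display and three keys on top. Loose in its socket, same plug as the night light; origin at the centre of the plug's underside. Leave alone.
- module_charger: Another module of the row, like the night light's (same size, axes and origin); it carries the charger. Leave alone.
- switch_charger (a joint): Rocker of the charger's module, same kind and values; starts on (0.36) and must stay so.
- charger: A USB charger: white block 30 x 46 mm, 42 mm high above the module, with two slots on top. Loose in its socket, same plug as the night light; origin at the centre of the plug's underside. Leave alone.
- screwdriver: Loose screwdriver, 190 mm, lying on the table near the rail; origin mid-length on the underside. Leave alone.
- wrench: Loose spanner, 140 mm, lying near the rail; origin mid-length on the underside. Leave alone.
- cleaner_can: Loose spray can, 60 mm in diameter, 170 mm tall, red cap; origin under its centre. Leave alone.
- water_bottle: Loose clear bottle, 64 mm in diameter, 190 mm tall, blue cap; origin under its centre. Leave alone.
- screw_dish: Loose steel dish, 76 mm in diameter, 24 mm high; origin under its centre. Leave alone.
- bit_case: Loose red bit case, 85 x 120 mm, 22 mm high with its clear lid standing open to 80 mm; origin under its centre. Leave alone.
- red_vacuum: Loose red hand vacuum, about 220 x 62 mm, 100 mm high; origin under its centre. Leave alone.

How it is judged (in metres and radians):
On the way, in this order (a step that is already met when the one before it is completed fails the run):
1. the night light's socket is switched on and stays on for two seconds (value of joint switch_lamp above 0.31 rad), for 1.9 s.
2. its socket is switched off again (value of joint switch_lamp below 0.05 rad), for 0.2 s.
At the end, for the whole second after the job is handed in: Night light's rocker off (under 0.05 rad) after two seconds on (over 0.31); meter's rocker still off, timer's and charger's still on (over 0.31); plugged-in things at rest within 6 mm of where they were, loose things within 20 mm (value of joint each of switch_lamp, switch_meter below 0.05 rad and value of joint each of switch_timer, switch_charger above 0.31 rad and distance of each of night_light, timer, meter, charger from where it was at the start of the episode below 0.006 m and linear speed of each of night_light, timer, meter, charger below 0.02 m/s and distance of each of screwdriver, wrench, cleaner_can, water_bottle, screw_dish, bit_case, red_vacuum from where it was at the start of the episode below 0.02 m); the robot touches nothing.
It fails at once if another module's switch is moved, or the robot presses on another module (over 3 N) (value of joint any of switch_timer, switch_charger below 0.2 rad or value of joint switch_meter above 0.16 rad or contact force between any of the fingers, the arm and module_timer above 3 N or contact force between any of the fingers, the arm and module_meter above 3 N or contact force between any of the fingers, the arm and module_charger above 3 N).
It fails at once if the robot pushes against something plugged in (over 3 N) (contact force between any of the fingers, the arm and night_light above 3 N or contact force between any of the fingers, the arm and timer above 3 N or contact force between any of the fingers, the arm and meter above 3 N or contact force between any of the fingers, the arm and charger above 3 N).
It fails at once if the night light or another plugged-in thing is shifted, lifted or pulled out (over 8 mm) (distance of any of night_light, timer, meter, charger from where it was at the start of the episode above 0.008 m).
It fails at once if the night light's switch or module is pressed hard (over 30 N) (contact force between any of the fingers, the arm and module_lamp above 30 N).
It fails at once if a loose thing on the bench is knocked or carried (over 20 mm) (distance of any of screwdriver, wrench, cleaner_can, water_bottle, screw_dish, bit_case, red_vacuum from where it was at the start of the episode above 0.02 m).
It also fails if it takes over 35 s, if anything falls off the work surface, if the arm or the gripper's body presses on something with over 40 N, if the wrist force passes 120 N, or if a joint passes its speed limit or range.

## Working session

There is one attempt and no reset: what is moved stays moved. The work goes in short steps, Python scripts to look and compute and a tool call to move; the robot and the scene stay as the last step left them, time stands still between calls to the robot, and variables do not carry over. Pictures are saved under pics/ and viewed, and the job is handed in when it is done.

Besides the shell and the picture viewer there is one more tool, called after "Emit:" as a command line: name --argument value ..., lists and objects as JSON in quotes. drive_tool: Moves the arm, as the interface text tells. Its arguments: {"type":"object","properties":{"commands":{"type":"array"},"grip":{"type":"number"}},"required":["commands"]}

```bash
mkdir -p pics; ls; python3 - <<'E'
from cell import env
import cv2
print(env.state())
for n in("side","top"):
    im=env.read_camera(n); cv2.imwrite(f"pics/{n}0.png",im[:,:,::-1])
    print(n,env.calibration(n))
    for q in["switch_lamp_on","switch_lamp_off","module_lamp","night_light"]:
        print(q,[(r["pixel"],r["conf"]) for r in env.place_of(q,n)][:4])
E
```

```text
pics
{'t': 0.0, 'joints': array([-1.25657668e+00,  4.91549135e-01,  1.55948484e+00, -2.32942810e-05,
        1.09169719e+00, -1.05603026e-01]), 'qvel': array([ 1.45375311e-03, -4.37181581e-06,  1.40762198e-03, -2.82710108e-04,
        1.20323968e-03, -1.22185612e-04]), 'tau': array([ 1.35506518e-03, -6.12646079e+01, -2.58183628e+01,  6.92707859e-02,
        4.80616477e-02, -8.45366981e-05]), 'eef_pos': array([ 254.68162299, -570.46934982,  214.05604189]), 'tcp_rot': array([-3.14045832e+00, -9.94616837e-05,  4.19833368e-01]), 'ft_force': array([ 0.40394607,  0.52709857, -0.10240325]), 'moment': array([ 0.05320465, -0.04010166, -0.01449635]), 'opening': 0.995885148720483}
side {'intrinsics': array([[436.19740083,   0.        , 284.96559925],
       [  0.        , 436.19740083, 211.7264816 ],
       [  0.        ,   0.        ,   1.        ]]), 'dist_coeffs': array([0.00314612, 0.        , 0.        , 0.        , 0.        ]), 'rvec': array([ 0.57743016, -2.58137294,  1.29715988]), 'tvec': array([547.73336851, 154.81634043, 889.97663503])}
switch_lamp_on [([300.9, 193.3], 0.72)]
switch_lamp_off []
module_lamp [([290.6, 200.5], 0.7)]
night_light [([278.6, 186.5], 0.79), ([263.1, 203.4], 0.56)]
top {'intrinsics': array([[497.0621441 ,   0.        , 278.76141437],
       [  0.        , 497.0621441 , 209.20079769],
       [  0.        ,   0.        ,   1.        ]]), 'dist_coeffs': array([-0.08481312,  0.        ,  0.        ,  0.        ,  0.        ]), 'rvec': array([ 2.17582653, -2.18437964,  0.05019455]), 'tvec': array([  95.59769256,  542.44093035, 1181.70909206])}
switch_lamp_on [([323.1, 198.1], 0.49), ([394.2, 177.0], 0.44)]
switch_lamp_off [([340.9, 193.5], 0.66)]
module_lamp [([331.9, 182.2], 0.72), ([393.8, 249.2], 0.62)]
night_light [([334.5, 167.0], 0.56), ([362.3, 171.2], 0.53)]
```

```bash
python3 - <<'E'
import cv2
for n,(a,b,c,d) in {"side":(180,100,400,265),"top":(240,100,440,250)}.items():
    im=cv2.imread(f"pics/{n}0.png"); cv2.imwrite(f"pics/{n}0z.png",cv2.resize(im[b:d,a:c],None,fx=3.6 if n=="side" else 4,fy=3.6 if n=="side" else 4,interpolation=cv2.INTER_CUBIC))
E
```

```text
(no output)
```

View pics/top0.png

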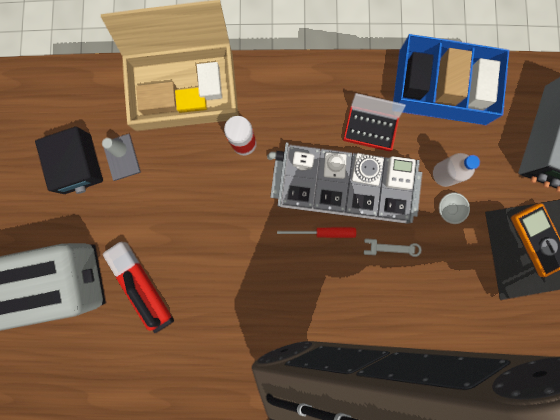

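View pics/side0.png

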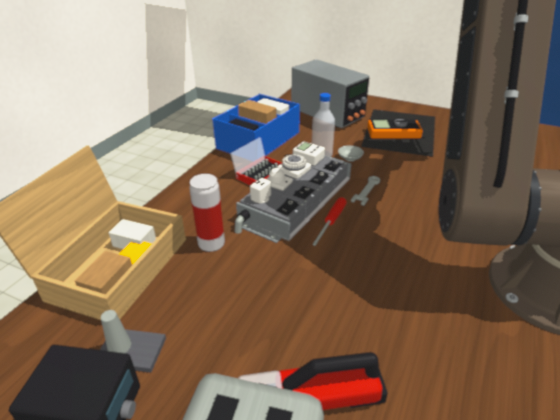

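```bash
ls pics
```

```text
side0.png
side0z.png
top0.png
top0z.png
```

View pics/top0z.png

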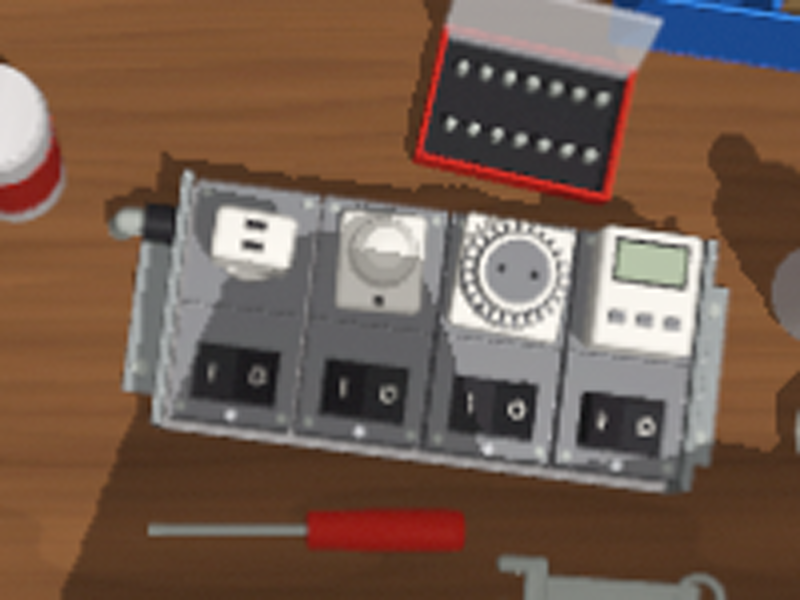

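View pics/side0z.png

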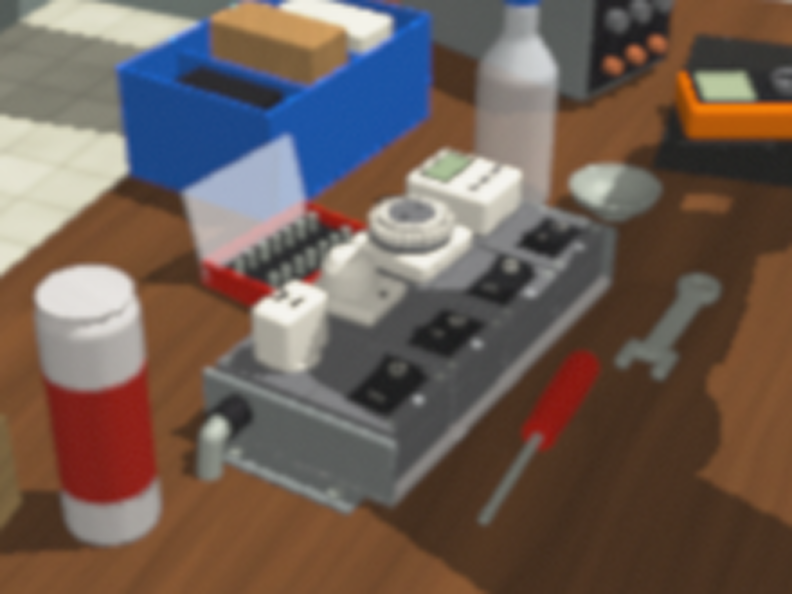

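```bash
cat > h.py <<'E'
from cell import env
import cv2,numpy as np
from scipy.optimize import least_squares
C={n:env.calibration(n) for n in("side","top")}
def proj(n,P):
    c=C[n];return cv2.projectPoints(np.float64(P).reshape(-1,3),c["rvec"],c["tvec"],c["intrinsics"],c["dist_coeffs"])[0][:,0]
def toz(n,px,z):
    c=C[n];u=cv2.undistortPoints(np.float64(px).reshape(-1,1,2),c["intrinsics"],c["dist_coeffs"])[:,0]
    R=cv2.Rodrigues(c["rvec"])[0];o=-R.T@c["tvec"];d=np.c_[u,np.ones(len(u))]@R
    return o+d*((z-o[2])/d[:,2])[:,None]
E
python3 - <<'E'
from h import *
t=np.array([(235,374),(365,391),(492,408),(622,424)])/4+[240,100]-.4
s=np.array([(388,385),(447,330),(502,279),(549,237)])/3.6+[180,100]-.4
print(toz("top",t,58.5).round(1)); print(toz("side",s,58.5).round(1))
def rk(p): # lamp hinge centre p[0:2], yaw p[2]
    y=np.array([-np.sin(p[2]),np.cos(p[2])]); k=np.array([1,0,-1,-2])*76
    return np.c_[p[:2]+k[:,None]*y,np.full(4,58.5)]
for cams in(["top"],["side"],["top","side"]):
    f=lambda p:np.concatenate([(proj(n,rk(p))-(t if n=="top" else s)).ravel() for n in cams])
    r=least_squares(f,[600,0,0]);print(cams,r.x,abs(r.fun).max())
print(toz("top",np.array([(343,387),(388,393)])/4+[240,100],np.array([61.5,56.5])))
E
```

```text
[[ 577.7   46.8   58.5]
 [ 567.4  -29.    58.5]
 [ 557.1 -103.    58.5]
 [ 547.4 -179.    58.5]]
[[ 575.9   49.5   58.5]
 [ 566.5  -25.3   58.5]
 [ 556.6 -101.8   58.5]
 [ 546.7 -171.1   58.5]]
['top'] [ 5.67486336e+02 -2.83624298e+01 -1.33780273e-01] 0.29053179500465376
['side'] [ 5.66196575e+02 -2.48344503e+01 -1.24323318e-01] 0.8408707218693507
['top', 'side'] [ 5.67218735e+02 -2.75754794e+01 -1.29789349e-01] 1.309919827488983
[[568.59270945 -16.83333219  61.5       ]
 [565.39855865 -43.49100104  56.5       ]]
```

Top view shows, left to right: charger (~300,157), night light (dome, ~335,162), timer and meter. The lamp rocker is at about (331,197), i.e. hinge (567,-28), row yaw about -0.13. I'll shut the gripper and go above it.

Emit:
drive_tool --commands '[{"dx":15.7,"dy":27.9,"dz":0,"yaw":-1.6},{"dx":15.7,"dy":27.9,"dz":0,"yaw":-1.6},{"dx":15.7,"dy":27.9,"dz":0,"yaw":-1.6},{"dx":15.7,"dy":27.9,"dz":0,"yaw":-1.6},{"dx":15.7,"dy":27.9,"dz":0,"yaw":-1.6}]' --grip 0

```text
t: 0.92
eef_pos: [333.7, -429.9, 214.7]
tcp_rot: [3.141, -0.0, 0.278]
ft_force: [0.4, -0.3, -0.0]
opening: 0.707
```

Emit:
drive_tool --commands '[{"dx":15.7,"dy":27.9,"dz":0,"yaw":-1.6},{"dx":15.7,"dy":27.9,"dz":0,"yaw":-1.6},{"dx":15.7,"dy":27.9,"dz":0,"yaw":-1.6},{"dx":15.7,"dy":27.9,"dz":0,"yaw":-1.6},{"dx":15.7,"dy":27.9,"dz":0,"yaw":-1.6}]'

```text
t: 1.33
eef_pos: [412.3, -290.4, 214.8]
tcp_rot: [3.141, -0.0, 0.139]
ft_force: [0.2, -1.0, -0.2]
opening: 0.357
```

Emit:
drive_tool --commands '[{"dx":15.7,"dy":27.9,"dz":0,"yaw":-1.6},{"dx":15.7,"dy":27.9,"dz":0,"yaw":-1.6},{"dx":15.7,"dy":27.9,"dz":0,"yaw":-1.6},{"dx":15.7,"dy":27.9,"dz":0,"yaw":-1.6},{"dx":15.7,"dy":27.9,"dz":0,"yaw":-1.6}]'

```text
t: 1.75
eef_pos: [490.8, -150.7, 214.9]
tcp_rot: [3.141, -0.0, -0.0]
ft_force: [-0.5, -0.5, 0.3]
opening: 0.026
```

Emit:
drive_tool --commands '[{"dx":15.7,"dy":27.9,"dz":0,"yaw":-1.6},{"dx":15.7,"dy":27.9,"dz":0,"yaw":-1.6},{"dx":15.7,"dy":27.9,"dz":0,"yaw":-1.6},{"dx":15.7,"dy":27.9,"dz":0,"yaw":-1.6},{"dx":0,"dy":0,"dz":0,"yaw":-1.1}]'

```text
t: 2.17
eef_pos: [554.9, -36.8, 214.7]
tcp_rot: [-3.141, -0.001, -0.128]
ft_force: [-0.3, 0.2, 0.9]
opening: 0.006
```

Emit:
drive_tool --commands '[{"dx":14,"dy":24.5,"dz":-20},{"dz":-30},{"dz":-30},{"dz":-30},{"dz":-20}]'

```text
invalid input
```

```bash
python3 - <<'E'
from h import *
st=env.state(); print(st["t"],st["eef_pos"],st["ft_force"])
for n,(a,b,c,d) in {"side":(220,110,380,230),"top":(260,120,420,240)}.items():
    im=env.read_camera(n)[:,:,::-1]
    z=cv2.resize(im[b:d,a:c],None,fx=5,fy=5,interpolation=cv2.INTER_CUBIC)
    for P,col in((st["eef_pos"],(0,0,255)),([569,-13,61.5],(0,255,0)),([565,-43,56.5],(255,255,0))):
        q=(proj(n,P)[0]-[a,b])*5+2; cv2.circle(z,tuple(int(v) for v in q),4,col,-1)
    cv2.imwrite(f"pics/{n}1.png",z)
E
```

```text
2.1667 [554.92927207 -36.80941858 214.6859221 ] [-0.25098108  0.24450637  0.85303877]
```

View pics/side1.png

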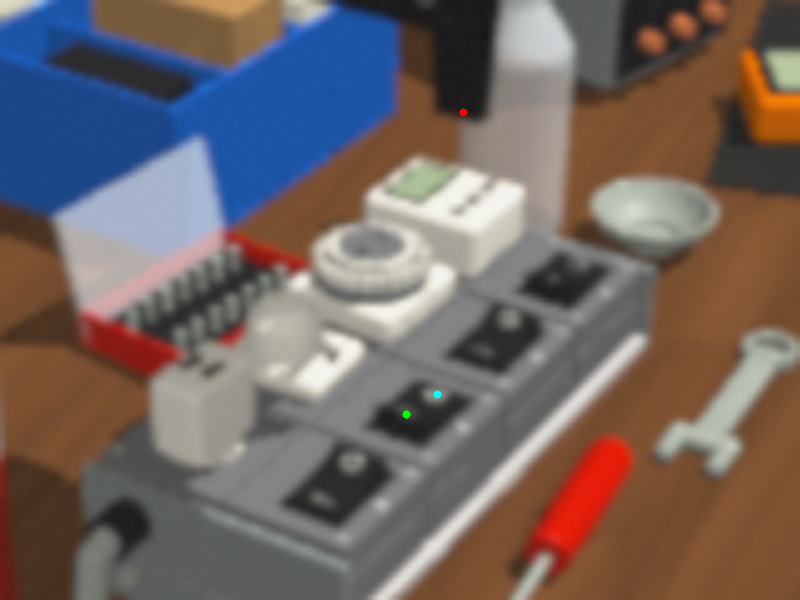

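View pics/top1.png

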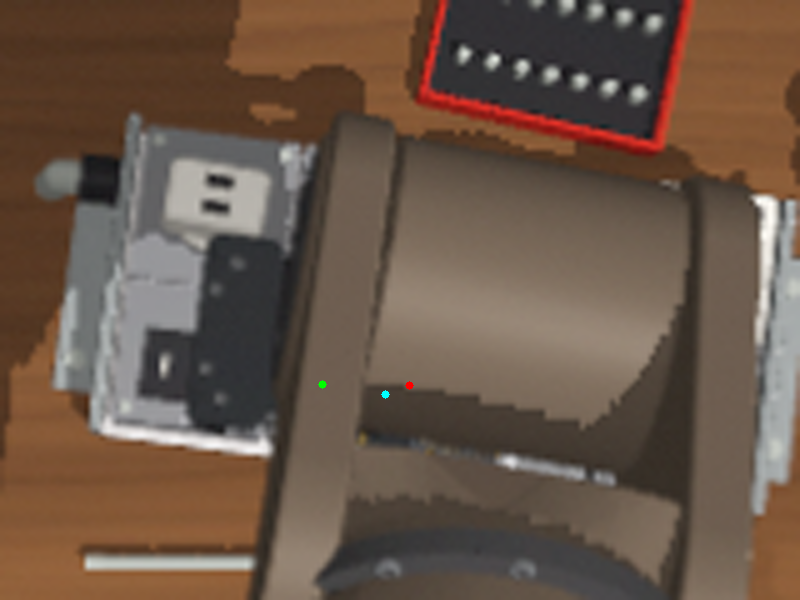

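The side view (crop) puts the predicted on point (406,414) and ring (437,395) on the lamp's rocker, and the shut fingertip at (463,112). The top view is hidden by the arm. The last move was refused because it lacked keys, so I'll repeat it in full form.

Emit:
drive_tool --commands '[{"dx":7,"dy":12,"dz":-20,"yaw":0},{"dx":7,"dy":12,"dz":-30,"yaw":0},{"dx":0,"dy":0,"dz":-30,"yaw":0},{"dx":0,"dy":0,"dz":-30,"yaw":0},{"dx":0,"dy":0,"dz":-20,"yaw":0}]'

```text
t: 2.68
eef_pos: [565.8, -17.6, 82.4]
tcp_rot: [3.141, 0.002, -0.13]
ft_force: [-0.4, 0.7, -0.6]
opening: 0.002
```

```bash
python3 - <<'E'
from h import *
st=env.state(); print(st["t"],st["eef_pos"],st["ft_force"])
for n,(a,b,c,d) in {"side":(240,130,360,220)}.items():
    im=env.read_camera(n)[:,:,::-1]
    z=cv2.resize(im[b:d,a:c],None,fx=6,fy=6,interpolation=cv2.INTER_CUBIC)
    for P,col in((st["eef_pos"],(0,0,255)),([569,-13,61.5],(0,255,0)),([565,-43,56.5],(255,255,0))):
        q=(proj(n,P)[0]-[a,b])*6+2; cv2.circle(z,tuple(int(v) for v in q),4,col,-1)
    cv2.imwrite(f"pics/{n}2.png",z)
E
```

```text
2.6833 [565.82677843 -17.55953811  82.40811041] [-0.42501125  0.72913622 -0.62806082]
```

View pics/side2.png

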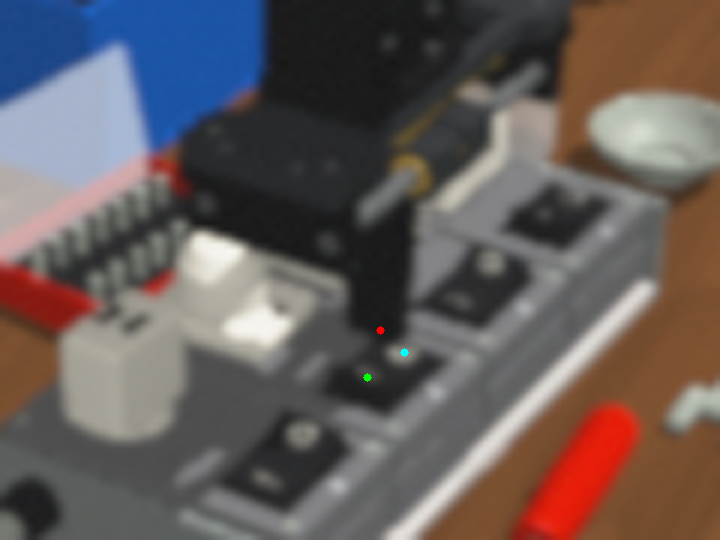

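Emit:
drive_tool --commands '[{"dx":0,"dy":0,"dz":-6,"yaw":0},{"dx":0,"dy":0,"dz":-4,"yaw":0},{"dx":0,"dy":0,"dz":0,"yaw":0},{"dx":0,"dy":0,"dz":0,"yaw":0}]'

```text
t: 3.07
eef_pos: [567.5, -17.0, 75.8]
tcp_rot: [3.141, -0.002, -0.13]
ft_force: [-0.1, -0.5, 0.0]
opening: 0.001
```

Emit:
drive_tool --commands '[{"dx":1.5,"dy":4,"dz":-4,"yaw":0},{"dx":0,"dy":0,"dz":-4,"yaw":0},{"dx":0,"dy":0,"dz":0,"yaw":0},{"dx":0,"dy":0,"dz":0,"yaw":0}]'

```text
t: 3.4
eef_pos: [568.5, -12.5, 66.6]
tcp_rot: [3.142, 0.0, -0.13]
ft_force: [0.1, 0.4, -0.5]
opening: 0.002
```

Emit:
drive_tool --commands '[{"dx":0,"dy":0,"dz":-2,"yaw":0},{"dx":0,"dy":0,"dz":-2,"yaw":0},{"dx":0,"dy":0,"dz":0,"yaw":0},{"dx":0,"dy":0,"dz":0,"yaw":0}]'

```text
t: 3.73
eef_pos: [568.7, -12.6, 62.7]
tcp_rot: [3.142, -0.0, -0.13]
ft_force: [1.7, 1.7, 1.5]
opening: 0.006
```

Emit:
drive_tool --commands '[{"dx":0,"dy":0,"dz":-1,"yaw":0},{"dx":0,"dy":0,"dz":-1,"yaw":0},{"dx":0,"dy":0,"dz":0,"yaw":0}]'

```text
t: 3.98
eef_pos: [568.3, -12.7, 60.4]
tcp_rot: [3.141, 0.001, -0.13]
ft_force: [-0.4, -0.0, -0.1]
opening: 0.006
```

Emit:
drive_tool --commands '[{"dx":0,"dy":0,"dz":-1,"yaw":0},{"dx":0,"dy":0,"dz":0,"yaw":0}]'

```text
t: 4.15
eef_pos: [568.4, -12.7, 59.4]
tcp_rot: [3.141, 0.001, -0.13]
ft_force: [-0.6, 0.2, -0.2]
opening: 0.006
```

Emit:
drive_tool --commands '[{"dx":0,"dy":0,"dz":-1,"yaw":0},{"dx":0,"dy":0,"dz":0,"yaw":0}]'

```text
t: 4.32
eef_pos: [568.5, -12.7, 58.5]
tcp_rot: [3.141, 0.0, -0.13]
ft_force: [-0.1, 0.2, -0.8]
opening: 0.003
```

Force rose near 62.7 mm and vanished by 60.4 mm, so the rocker probably snapped. I'll lift and look.

Emit:
drive_tool --commands '[{"dx":0,"dy":0,"dz":10,"yaw":0},{"dx":0,"dy":0,"dz":20,"yaw":0},{"dx":0,"dy":0,"dz":30,"yaw":0},{"dx":0,"dy":0,"dz":20,"yaw":0},{"dx":0,"dy":0,"dz":0,"yaw":0}]'

```text
t: 4.73
eef_pos: [570.2, -12.8, 143.3]
tcp_rot: [3.141, -0.007, -0.13]
ft_force: [-0.4, 0.3, 0.5]
opening: 0.005
```

```bash
python3 - <<'E'
from h import *
st=env.state(); print(st["t"],st["eef_pos"],st["ft_force"])
n="side";a,b,c,d=(270,150,350,220)
im=env.read_camera(n)[:,:,::-1]
o=cv2.imread("pics/side0.png")
z=np.vstack([cv2.resize(i[b:d,a:c],None,fx=4.2*2 if 0 else 4.2,fy=4.2,interpolation=cv2.INTER_CUBIC) for i in(o,im)])
cv2.imwrite(f"pics/side3.png",z)
for q in("switch_lamp_on","switch_lamp_off"): print(q,[(r["pixel"],r["conf"]) for r in env.place_of(q,n)],proj(n,[[569,-13,61.5],[569,-13,56.5],[565,-43,56.5],[565,-43,61.5]]).round(1).tolist())
E
```

```text
4.7333 [570.2196254  -12.80561218 143.29235943] [-0.38178757  0.34169664  0.52815862]
switch_lamp_on [([301.3, 193.6], 0.46)] [[300.8, 192.6], [300.8, 194.3], [307.1, 188.5], [307.2, 186.8]]
switch_lamp_off [([307.2, 185.6], 0.73), ([327.9, 226.4], 0.4)] [[300.8, 192.6], [300.8, 194.3], [307.1, 188.5], [307.2, 186.8]]
```

View pics/side3.png

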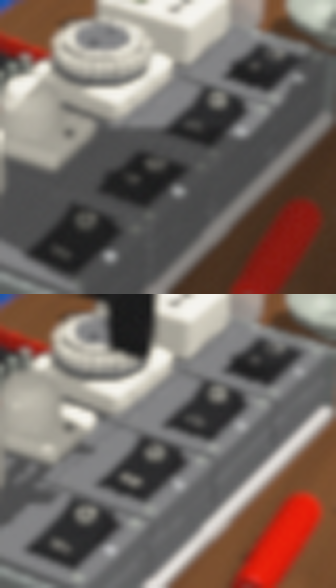

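The lamp's rocker now shows its ring end raised, like the charger's and timer's, so it is on (since about 3.9 s). I'll move over the ring and wait out the time.

Emit:
drive_tool --commands '[{"dx":-2,"dy":-15,"dz":0,"yaw":0},{"dx":-2,"dy":-15,"dz":0,"yaw":0},{"dx":0,"dy":0,"dz":-15,"yaw":0},{"dx":0,"dy":0,"dz":-15,"yaw":0},{"dx":0,"dy":0,"dz":-10,"yaw":0}]'

```text
t: 5.3
eef_pos: [563.6, -42.8, 96.6]
tcp_rot: [-3.142, 0.003, -0.131]
ft_force: [-0.4, -0.4, 0.1]
opening: 0.003
```

Emit:
drive_tool --commands '[{"dx":0,"dy":0,"dz":-10,"yaw":0},{"dx":0,"dy":0,"dz":-10,"yaw":0},{"dx":0,"dy":0,"dz":0,"yaw":0},{"dx":0,"dy":0,"dz":0,"yaw":0},{"dx":0,"dy":0,"dz":0,"yaw":0}]'

```text
t: 5.72
eef_pos: [564.8, -42.6, 78.9]
tcp_rot: [3.141, -0.0, -0.13]
ft_force: [-0.0, -0.2, 0.3]
opening: 0.001
```

Emit:
drive_tool --commands '[{"dx":0,"dy":0,"dz":0,"yaw":0},{"dx":0,"dy":0,"dz":0,"yaw":0},{"dx":0,"dy":0,"dz":0,"yaw":0},{"dx":0,"dy":0,"dz":0,"yaw":0},{"dx":0,"dy":0,"dz":0,"yaw":0}]'

```text
t: 6.13
eef_pos: [564.6, -42.7, 78.9]
tcp_rot: [3.141, -0.0, -0.13]
ft_force: [-0.3, -0.8, -0.7]
opening: 0.003
```

Emit:
drive_tool --commands '[{"dx":0,"dy":0,"dz":0,"yaw":0},{"dx":0,"dy":0,"dz":0,"yaw":0},{"dx":0,"dy":0,"dz":0,"yaw":0},{"dx":0,"dy":0,"dz":0,"yaw":0},{"dx":0,"dy":0,"dz":0,"yaw":0}]'

```text
t: 6.55
eef_pos: [564.6, -42.6, 78.6]
tcp_rot: [3.141, 0.0, -0.13]
ft_force: [0.6, -1.5, -0.3]
opening: 0.003
```

Emit:
drive_tool --commands '[{"dx":0,"dy":0,"dz":0,"yaw":0},{"dx":0,"dy":0,"dz":0,"yaw":0},{"dx":0,"dy":0,"dz":0,"yaw":0},{"dx":0,"dy":0,"dz":0,"yaw":0},{"dx":0,"dy":0,"dz":0,"yaw":0}]'

```text
t: 6.97
eef_pos: [564.6, -42.6, 78.7]
tcp_rot: [3.142, 0.0, -0.13]
ft_force: [-0.3, 0.2, 0.7]
opening: 0.004
```

Emit:
drive_tool --commands '[{"dx":0,"dy":0,"dz":-6,"yaw":0},{"dx":0,"dy":0,"dz":-6,"yaw":0},{"dx":0,"dy":0,"dz":-2,"yaw":0},{"dx":0,"dy":0,"dz":-2,"yaw":0},{"dx":0,"dy":0,"dz":0,"yaw":0}]'

```text
t: 7.38
eef_pos: [564.4, -42.6, 62.2]
tcp_rot: [3.142, 0.001, -0.13]
ft_force: [-1.7, 0.8, 3.1]
opening: 0.006
```

Emit:
drive_tool --commands '[{"dx":0,"dy":0,"dz":-1,"yaw":0},{"dx":0,"dy":0,"dz":-1,"yaw":0},{"dx":0,"dy":0,"dz":0,"yaw":0}]'

```text
t: 7.63
eef_pos: [564.6, -42.7, 60.6]
tcp_rot: [3.141, -0.0, -0.13]
ft_force: [0.1, -0.1, 0.8]
opening: 0.005
```

Emit:
drive_tool --commands '[{"dx":0,"dy":0,"dz":-1,"yaw":0},{"dx":0,"dy":0,"dz":-1,"yaw":0},{"dx":0,"dy":0,"dz":0,"yaw":0}]'

```text
t: 7.88
eef_pos: [564.5, -42.6, 58.4]
tcp_rot: [3.142, 0.0, -0.13]
ft_force: [-0.2, -0.8, -0.4]
opening: 0.002
```

Same signature: 3.1 N, then nothing. I'll lift clear and back off the way I came, which also frees the top view.

Emit:
drive_tool --commands '[{"dx":0,"dy":0,"dz":15,"yaw":0},{"dx":0,"dy":0,"dz":30,"yaw":0},{"dx":0,"dy":0,"dz":35,"yaw":0},{"dx":0,"dy":0,"dz":40,"yaw":0},{"dx":0,"dy":0,"dz":40,"yaw":0}]'

```text
t: 8.3
eef_pos: [564.1, -42.5, 220.1]
tcp_rot: [-3.142, 0.001, -0.13]
ft_force: [1.3, 0.2, -0.5]
opening: 0.003
```

Emit:
drive_tool --commands '[{"dx":-15,"dy":-27,"dz":0,"yaw":0},{"dx":-15,"dy":-27,"dz":0,"yaw":0},{"dx":-15,"dy":-27,"dz":0,"yaw":0},{"dx":-15,"dy":-27,"dz":0,"yaw":0},{"dx":-15,"dy":-27,"dz":0,"yaw":0}]'

```text
t: 8.72
eef_pos: [488.7, -178.6, 218.8]
tcp_rot: [3.141, -0.0, -0.13]
ft_force: [1.1, -0.3, -0.2]
opening: 0.006
```

Emit:
drive_tool --commands '[{"dx":-15,"dy":-27,"dz":0,"yaw":0},{"dx":-15,"dy":-27,"dz":0,"yaw":0},{"dx":-15,"dy":-27,"dz":0,"yaw":0},{"dx":-15,"dy":-27,"dz":0,"yaw":0},{"dx":-15,"dy":-27,"dz":0,"yaw":0}]'

```text
t: 9.13
eef_pos: [413.6, -313.8, 218.7]
tcp_rot: [3.141, -0.0, -0.13]
ft_force: [-0.1, 0.0, 1.1]
opening: 0.004
```

Emit:
drive_tool --commands '[{"dx":-15,"dy":-27,"dz":0,"yaw":0},{"dx":-15,"dy":-27,"dz":0,"yaw":0},{"dx":-15,"dy":-27,"dz":0,"yaw":0},{"dx":-10,"dy":-20,"dz":0,"yaw":0},{"dx":0,"dy":0,"dz":0,"yaw":0}]'

```text
t: 9.55
eef_pos: [357.9, -416.7, 218.4]
tcp_rot: [3.141, -0.0, -0.133]
ft_force: [0.1, 1.2, 0.3]
opening: 0.005
```

```bash
python3 - <<'E'
from h import *
st=env.state(); print(st["t"],st["eef_pos"],st["ft_force"])
o=[]
for n,(a,b,c,d) in {"side":(240,130,360,220),"top":(260,130,420,250)}.items():
    im=env.read_camera(n)[:,:,::-1]
    o+=[cv2.resize(i[b:d,a:c],(400,300),interpolation=cv2.INTER_CUBIC) for i in(cv2.imread(f"pics/{n}0.png"),im)]
cv2.imwrite("pics/end.png",np.vstack([np.hstack(o[:2]),np.hstack(o[2:])]))
E
```

```text
9.55 [ 357.91571427 -416.72249657  218.4316876 ] [0.13728562 1.17567733 0.28529222]
```

View pics/end.png

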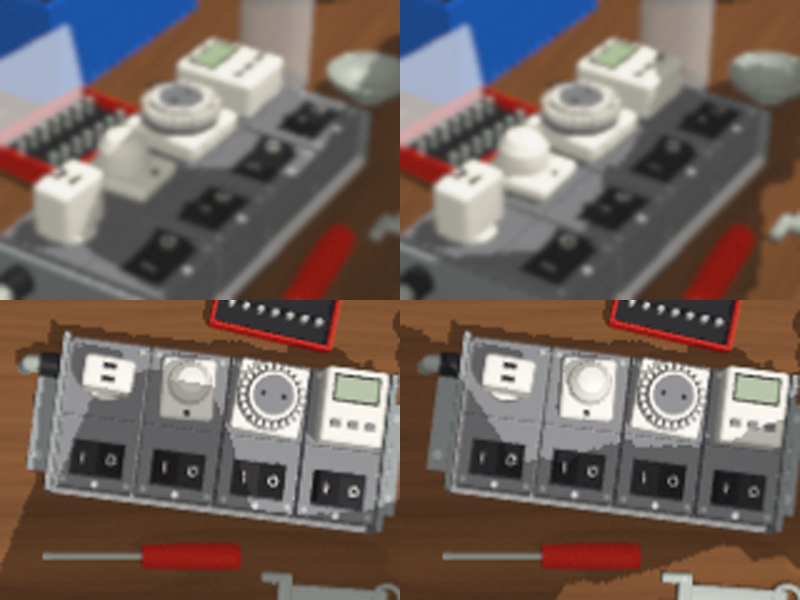

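Comparing start (left) and now (right): the lamp's rocker, at about (612,210) in the side half, lies in its off shape again. The other rockers, plugged-in things and tools show no change.

Emit:
drive_tool --commands '[{"dx":0,"dy":0,"dz":0,"yaw":0},{"dx":0,"dy":0,"dz":0,"yaw":0},{"dx":0,"dy":0,"dz":0,"yaw":0}]'

```text
t: 9.9
eef_pos: [360.1, -412.8, 218.8]
tcp_rot: [3.141, -0.0, -0.129]
ft_force: [0.3, 0.3, -0.8]
opening: 0.003
```

```bash
python3 -c "
from cell import env
print(env.job_done())"
```

```text
the job is handed in; nothing more can be done
None
```

The night light had its power test, and I handed the job in at about 9.9 s. With the gripper shut, I pressed its rocker (second module from the left) on at about 3.9 s and off at about 7.4 s, so it was on for roughly 3.4 s. The hand is drawn clear.

- **Press force:** the highest reading I saw was about 3 N (checked at the end of each move only), and it dropped to zero after each press, as a snap-over would.
- **Switch on:** the side picture after the first press showed the ring end raised.
- **End state:** the last pictures from both cameras show the lamp's rocker off. The other three switches, the plugged-in things and the tools in view look unmoved compared with the start. The can, hand vacuum, bottle and dish were outside those views or only partly in them; the hand's path stayed well clear of them.
- **Disagreements:** the two cameras' estimates of the rocker position differed by 3 to 4 mm, so I used a position between them. One move call was refused for incomplete rows and moved nothing.

The joint values could not be read directly, so the switch states are judged from the pictures and forces only.

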